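# Fit a picture pack into a three-sided section frame

## Task

Draw the tall picture pack up out of its slot in the leaning rack by its top edge, then slide it down the side channels of the open-topped aluminium frame on the fitting stand until its lower edge rests in the bottom channel. It is glazed, so keep hold of it until it is all the way down rather than letting it drop, then let go. Leave the other two packs in their slots and do not disturb the other things on the bench.

Things in the scene. Friction and masses are not known exactly. Their poses are not given: they have to be found in the camera images.
- pack_tall: The pack to fit: flat glazed picture pack, portrait, 110 wide x 160 high x 8 mm thick, 0.13 to 0.25 kg, tallest of three; in any of the rack's slots. Origin: middle of its lower edge, mid thickness. Axes: x through the thickness to the glass side, y along its width, z up the pack (top edge at z = 160 mm). In the rack z leans 30 degrees from vertical, top towards the robot's right.
- pack_wide: landscape picture pack, 150 wide x 105 high x 8 mm, in another slot of the rack; same kind of origin and axes; leave it
- pack_square: square picture pack, 110 wide x 110 high x 8 mm, in the third slot; same kind of origin and axes; leave it
- rack: Wooden rack fixed to the bench, base 250 x 170 x 16 mm; origin on the bench under the middle slot, z vertical. Three slots along its y, at x = -64, 0, +64 mm, lean 30 degrees, upper end to -x. Packs rest 32 mm up. Slot: 13 mm wide, 120 mm long, ends open; back board (-x side; pack leans on it) 100 mm up the slope, front lip 45 mm, both 8 mm thick. Fingers fit on both sides of the tall pack's top.
- stand: Wooden fitting stand fixed to the bench, carrying the frame: base 250 x 190 x 18 mm, two sloping battens 24 mm wide, 80 mm apart, behind the frame's side rails; the middle behind the frame is open for a finger. Origin on the bench, 45 mm under the frame's origin; same yaw as the frame, z vertical.
- frame: Aluminium frame lacking its top rail, fixed on the stand: a U of C-channel open at the top, leaning 30 degrees like the slots. Origin: middle of the bottom channel's floor, where the middle of the pack's lower edge comes to rest. Axes: x through the thickness to the glass side, y across, z up the slope along the side channels. The pack goes in with its axes along these.
- iron_weight: black cast-iron flat weight with a bar handle, 90 x 60 x 42 mm, lying on the bench; origin under its middle; leave it
- ornament: gilt plaster ornament corner, an L of about 85 x 85 x 24 mm, lying on the bench; leave it
- eggbeater_drill: small eggbeater hand drill with red handles, about 240 mm long and 75 mm high, lying along its x axis on the bench; leave it
- top_rail: the frame's fourth rail, a 123 x 19 x 14 mm aluminium channel lying on the bench along its x axis; leave it
- frame_mouth (a point): Middle of the frame's open top, 165 mm up the slope (frame z) from its origin, where the side rails' outer walls end. The side channels are 14 mm wide (frame x -7 to +7 mm) and 117 mm apart floor to floor (y -58.5 to +58.5 mm); their lips are 2.5 mm thick, reach 11 mm inwards (95 mm clear between) and end at frame z = 153 to 159 mm. Bottom lip: up to z = 11 mm.
There are look-alikes about, which are no part of the job. What is shaped like the pack_tall but black or red is not meant.

How it is judged:
By the outcome, as a careful person would: the job done as asked, in the order asked, and still so for the second after the job is handed in, with the robot touching nothing.
It also fails if it takes over 54 s, if anything falls off the work surface, if the arm or the gripper's body presses on something with over 40 N, if the wrist force passes 120 N, or if a joint passes its speed limit or range.

## Robot

A 6-joint arm with a two-finger parallel gripper is mounted at the origin on the work surface. World frame = base frame: x ahead of the robot, y to its left, z up, the work surface at z = 0. Lengths are in m, angles in degrees, forces in N, time in s.
With the tool pointing down it reaches from about 0.3 to 0.75 m from the base axis. Payload 8.5 kg.
Tool frame: the origin (TCP) lies at the very end of the fingers, on their centre line; the grasp point (between the pads) lies 19 mm behind it; z points along the fingers, y is the line along which they close (so a half turn about z gives the same grasp; the last joint's range is limited). The gripper opens to 85 mm and grips with 20 to 120 N. Pads are 22 mm wide; open, the fingers measure 114 mm over their backs; the gripper's body (76 mm by 85 mm) begins 54 mm behind the grasp point. The pads swing forward as they close: fully open they stand 13 mm farther back than shut.
Start: joints at [59.112, 21.807, 74.336, -0, 83.858, -12.336], TCP at [0.175, 0.521, 0.231] pointing down, gripper open.
Joint ranges: [-178.18, 178.18], [-50.72, 133.34], [12.68, 142.11], [-81.47, 261.47], [9.98, 163.14], [-165.26, 165.26]. Speed limits (degrees/s): [136.94, 136.94, 180, 180, 180, 180].

## Interface

Orientations are given as a 3x3 rotation matrix whose columns are the frame's x, y, z axes.
In Python, from rig import env, optics, spotter gives the robot as it stands.
- The arm moves only by the shell command python3 -m crank 'ROWS' [FORCE]. ROWS is JSON, one flat list of numbers, 5 for each row, row after row: the finger opening in cm, from 0 to 8.54, then the shift along the tool's x, y, z in cm, then the turn about the tool's z in rad. A call has exactly 8 rows; each row shifts and turns the commanded pose from where the row before left it, along the tool's axes as they then stand; what a row does not reach is not made up. A row lasts 1/12 s, in which the tool goes at most 41.7 mm and 7.16 degrees, less where a joint would pass 70% of its speed; a pose out of reach is approached as far as the arm can. A call is refused whole if a number of a shift passes 4.17 or a number of a turn 0.125, either way. A call with a gripper value outside its range is refused whole. The fingers move at their own pace and stop on an object; FORCE is the grip in N (left out, the last holds). Time passes only in rows, so rows that do not move let the fingers close, or fill a call up. It gives the time, the measured TCP pose, the force, the opening and the grip force at its end, in the units of the state.
- env.observe(): the state, without advancing time (a new reading comes with each control period).
- optics.get_image(name): name is "scene" or "top" or "wrist"; returns a dict with "color" (420x560x3 uint8, red, green, blue), "intrinsics" (3x3 intrinsics, pixels), "distortion" ([k1, k2, p1, p2, k3] as OpenCV has them; the pictures are not rectified), "pose" (4x4, takes a point from camera to world coordinates). Camera axes: x right, y up, looking along -z (the intrinsics and any distortion apply to the point x, -y, -z); pixel columns grow to the right and rows downward; lengths in m; the calibration is good to about 2 mm. A picture is of the moment at which its call begins. There is no depth.
- env.close_job(): hands the job in; it is judged then, once.
Trained networks look in a picture, given as the dict that the camera call returned (one of the last four; its "shot" number tells which), for a name from the list of things; names that differ only in an ending like _2 or _b are one class to them, and where a whole thing is asked for, a point or a joint stands for the part that bears it (a point fixed in the world has none). Each returns a list of dicts, best first, with "score" (0 to 1); they miss things now and then, are a little off and sometimes report something else, mostly with a low value. They report only what shows in the picture. A call takes as long as a camera call. They do not tell look-alikes from the thing itself.
- spotter.look_for(picture, query): "at" ([column, row] as shares, 0 to 1, of the picture: columns of its width, rows of its height, amid what is visible of it).
The state is a dict: "time_s": time; "q": joint angles; "qvel": joint speeds; "joint_efforts": joint torques, N m; "position": TCP position; "tool_rot": TCP orientation; "ft_force": force on the tool from outside, world axes, zero at the start; "wrist_torque": the same for the moment, N m; "grip_width": finger opening in m; "gripper_force": force on a finger pad.
Only numpy, scipy, OpenCV 4.12 (cv2) and the standard library are available. Lean on these libraries where they do the work, as an engineer would, in place of code of your own. Each camera call takes 0.05 s, during which the arm holds its last target. There are 200 camera calls.

## Working session

There is one attempt and no reset: what is moved stays moved. The work goes in short steps, Python scripts to look and compute and a shell command to move; the robot and the scene stay as the last step left them, time stands still between calls to the robot, and variables do not carry over. Pictures are saved under pics/ and viewed, at most 10 in all, crops included, and the job is handed in when it is done.

```bash
ls; mkdir -p pics; cat > h.py <<'E'
import numpy as np, cv2
from rig import env, optics, spotter
def shot(n,f=None):
    p=optics.get_image(n)
    if f: cv2.imwrite('pics/'+f,p['color'][:,:,::-1])
    return p
def ray(p,uv):
    K=np.array(p['intrinsics']);D=np.array(p['distortion']);T=np.array(p['pose'])
    x,y=cv2.undistortPoints(np.array([[uv]],float),K,D)[0,0]
    d=T[:3,:3]@np.array([x,-y,-1.]); return T[:3,3],d/np.linalg.norm(d)
def tri(rays):
    A=np.zeros((3,3));b=np.zeros(3)
    for o,d in rays:
        M=np.eye(3)-np.outer(d,d);A+=M;b+=M@o
    X=np.linalg.solve(A,b)
    return X,[np.linalg.norm((np.eye(3)-np.outer(d,d))@(X-o)) for o,d in rays]
def onz(p,uv,z):
    o,d=ray(p,uv);return o+d*(z-o[2])/d[2]
def proj(p,X):
    T=np.array(p['pose']);X=np.atleast_2d(X);c=(X-T[:3,3])@T[:3,:3]
    c=c*[1,-1,-1];return cv2.projectPoints(c,np.zeros(3),np.zeros(3),np.array(p['intrinsics']),np.array(p['distortion']))[0][:,0]
E
python3 - <<'E'
from h import *
import pickle
ps={n:shot(n,n+'0.png') for n in('scene','top','wrist')}
pickle.dump(ps,open('p0.pkl','wb'))
for n,p in ps.items():
    print(n,np.array(p['pose'])[:3].round(3).tolist())
    for q in('pack_tall','pack_wide','pack_square','rack','stand','frame','frame_mouth','iron_weight','ornament','eggbeater_drill','top_rail'):
        print(n,q,[(round(r['score'],2),round(r['at'][0]*560),round(r['at'][1]*420)) for r in spotter.look_for(p,q)][:3])
a=np.hstack([cv2.resize(ps['top']['color'],(800,600))]);cv2.imwrite('pics/t.png',a[:,:,::-1])
cv2.imwrite('pics/s.png',cv2.resize(ps['scene']['color'],(800,600))[:,:,::-1])
s=env.observe();print(s)
E
```

```text
pics
scene [[-0.531, -0.522, 0.668, 1.343], [0.847, -0.345, 0.404, 0.477], [0.019, 0.78, 0.626, 0.887]]
scene pack_tall [(0.83, 230, 187), (0.81, 402, 225), (0.74, 135, 253)]
scene pack_wide [(0.75, 208, 175)]
scene pack_square [(0.45, 208, 193), (0.43, 344, 242)]
scene rack [(0.7, 234, 219)]
scene stand [(0.6, 334, 269)]
scene frame [(0.79, 348, 245)]
scene frame_mouth []
scene iron_weight [(0.66, 252, 310)]
scene ornament [(0.5, 157, 202)]
scene eggbeater_drill [(0.65, 439, 314)]
scene top_rail []
top [[-0.05, 0.978, -0.204, 0.186], [-0.999, -0.049, 0.012, -0.003], [0.002, 0.204, 0.979, 1.684]]
top pack_tall [(0.92, 194, 298), (0.68, 326, 208), (0.57, 363, 141)]
top pack_wide [(0.98, 359, 230)]
top pack_square [(0.96, 345, 221)]
top rack [(0.81, 321, 229)]
top stand [(0.85, 218, 213)]
top frame [(0.85, 213, 210)]
top frame_mouth [(0.63, 213, 209), (0.25, 302, 147)]
top iron_weight [(0.89, 249, 147)]
top ornament [(0.62, 399, 193)]
top eggbeater_drill [(0.93, 131, 211)]
top top_rail [(0.59, 299, 146)]
wrist [[0.319, -0.903, -0.289, 0.1], [0.948, 0.303, 0.099, 0.547], [-0.002, -0.305
[... 361 characters left out ...]
8575373e+01, -1.23342591e+01]), 'qvel': array([-0.00372609, -0.07813131, -0.01784302,  0.14281099,  0.01940329,
       -0.04540332]), 'joint_efforts': array([-1.11203215e-05, -4.48324871e+01, -2.31461942e+01, -2.07695048e-04,
        5.95772908e-04,  6.98317947e-06]), 'position': array([0.17499346, 0.52140653, 0.23132378]), 'tool_rot': array([[-9.48023648e-01,  3.18199880e-01,  7.70925210e-06],
       [ 3.18199880e-01,  9.48023648e-01,  5.59514179e-06],
       [-5.52817985e-06,  7.75740982e-06, -1.00000000e+00]]), 'ft_force': array([ 0.58532405,  0.24500243, -0.16168694]), 'wrist_torque': array([ 0.0241565 , -0.03516423,  0.00456044]), 'gripper_force': 0.0, 'grip_width': 0.08515522991503141}
```

View pics/t.png

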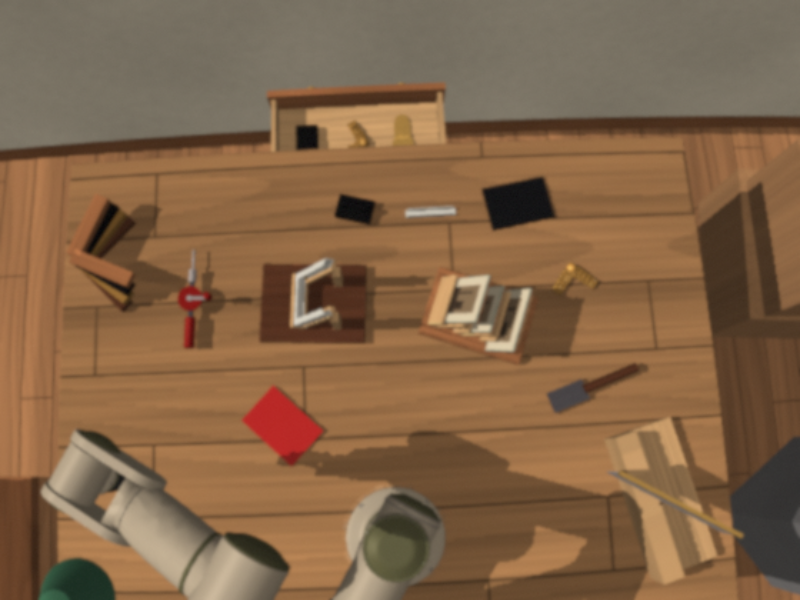

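View pics/s.png

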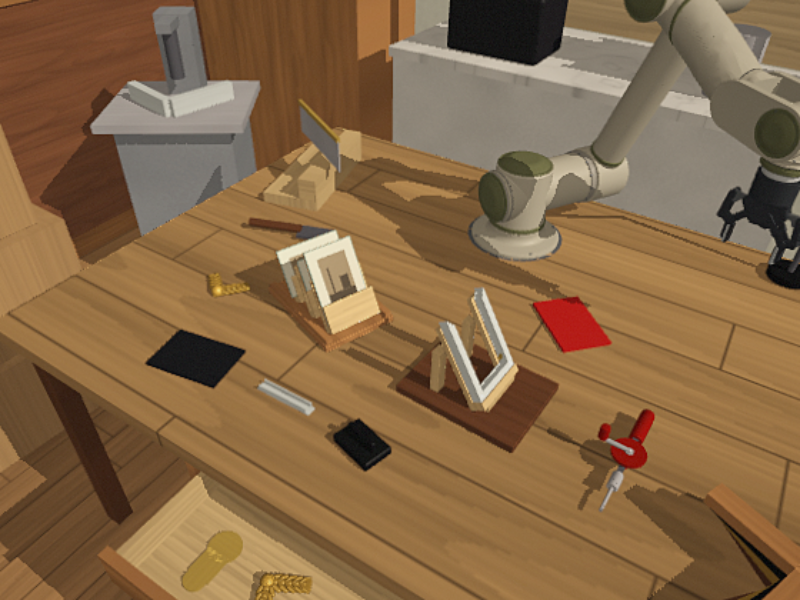

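The scene picture shows three things shaped like the tall pack: the red panel at (570,322), the black panel at (195,357), and the glazed pack at (335,268). The glazed pack stands in the rack slot nearest the frame, and it is the only one that is neither black nor red. I'll work out coarse positions and confirm it in a crop.

```bash
python3 - <<'E'
from h import *
import pickle
ps=pickle.load(open('p0.pkl','rb'))
t=ps['top'];s=ps['scene'];print(np.array(t['intrinsics'])[0,0],np.array(s['intrinsics'])[0,0])
print('pack',tri([ray(t,(326,208)),ray(s,(230,187))]))
print('frame',tri([ray(t,(213,210)),ray(s,(348,245))]))
f=.7
for n,uv,z in [('rackc',(436*f,272*f),.016),('c2',(523*f,361*f),.016),('c3',(420*f,333*f),.016),('standTL',(262*f,264*f),.018),('TR',(367*f,264*f),.018),('BL',(260*f,342*f),.018),('BR',(368*f,343*f),.018),('frame topfar',(331*f,261*f),.188),('frame topnear',(330*f,312*f),.188),('frame botfar',(294*f,265*f),.05),('near',(294*f,326*f),.05),('pack topfar',(491*f,277*f),.17),('packtopnear',(474*f,322*f),.17)]:
    print(n,onz(t,uv,z).round(3))
a=cv2.resize(s['color'][140:260,180:300],(600,600),interpolation=cv2.INTER_CUBIC);cv2.imwrite('pics/c.png',a[:,:,::-1])
E
```

```text
501.60877614431325 439.51860890398365
pack (array([ 0.52438569, -0.1890137 ,  0.1288469 ]), [np.float64(0.009642372091345462), np.float64(0.00964237209134538)])
frame (array([0.53503158, 0.18586827, 0.10092566]), [np.float64(0.004486598316716077), np.float64(0.004486598316716062)])
rackc [ 0.608 -0.127  0.016]
c2 [ 0.383 -0.318  0.016]
c3 [ 0.462 -0.08   0.016]
standTL [0.649 0.292 0.018]
TR [0.636 0.038 0.018]
BL [0.459 0.299 0.018]
BR [0.444 0.044 0.018]
frame topfar [0.601 0.112 0.188]
frame topnear [0.488 0.117 0.188]
frame botfar [0.634 0.21  0.05 ]
near [0.487 0.213 0.05 ]
pack topfar [ 0.552 -0.235  0.17 ]
packtopnear [ 0.455 -0.19   0.17 ]
```

View pics/c.png

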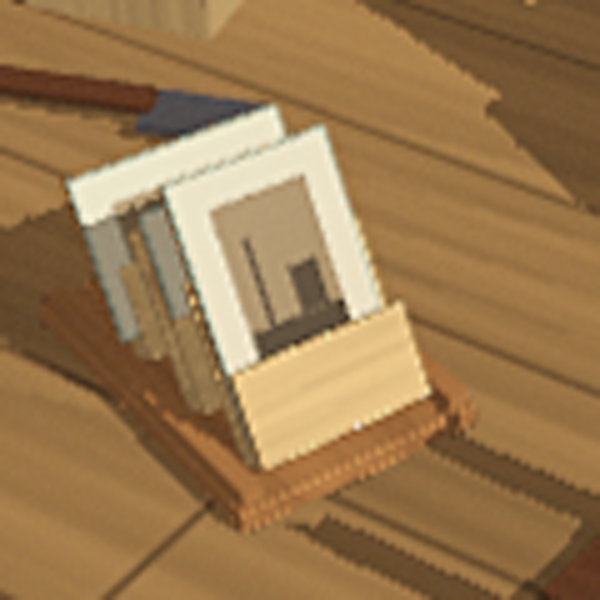

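The crop confirms it: a portrait pack with a light mount in the slot nearest the frame, its top edge at scene pixels (213,177) to (245,165). I'll move the wrist camera over it now.

```bash
R='-2.26,-2.41'; python3 -m crank '[8.5,-2.26,-2.41,-1.25,0, 8.5,-2.26,-2.41,-1.25,0, 8.5,-2.26,-2.41,-1.25,0, 8.5,-2.26,-2.41,-1.25,0, 8.5,-2.26,-2.41,-1.25,0, 8.5,-2.26,-2.41,-1.25,0, 8.5,-2.26,-2.41,-1.25,0, 8.5,-2.26,-2.41,-1.25,0]' 20
python3 -m crank '[8.5,-2.26,-2.41,0,0, 8.5,-2.26,-2.41,0,0, 8.5,-2.26,-2.41,0,0, 8.5,-2.26,-2.41,0,0, 8.5,-2.26,-2.41,0,0, 8.5,-2.26,-2.41,0,0, 8.5,-2.26,-2.41,0,0, 8.5,-2.26,-2.41,0,0]'
python3 - <<'E'
from h import *
import pickle
p=shot('wrist','wf.png');pickle.dump(p,open('wf.pkl','wb'));print(env.observe()['position'])
E
```

```text
time_s: 2.47
position: [0.2852, 0.2796, 0.3321]
tool_rot: [[-0.948, 0.318, 0.001], [0.318, 0.948, 0.0], [-0.0, 0.0, -1.0]]
ft_force: [0.9, 0.3, 0.9]
grip_width: 0.0849
gripper_force: 0.0
time_s: 3.13
position: [0.3954, 0.0391, 0.3315]
tool_rot: [[-0.948, 0.318, 0.001], [0.318, 0.948, -0.0], [-0.001, 0.0, -1.0]]
ft_force: [0.5, 0.7, 0.0]
grip_width: 0.085
gripper_force: 0.0
[0.39769819 0.03516616 0.3309721 ]
```

View pics/wf.png

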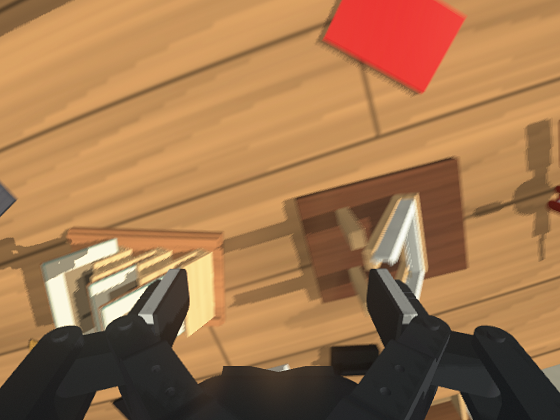

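The wrist view shows the rack at left, with the tall pack's top around (150,290) partly hidden by a finger. The frame's open top is around (405,200) to (375,265). I'll move over the pack for an unobstructed view.

```bash
python3 -m crank '[8.5,-2.98,-2.1,0,0, 8.5,-2.98,-2.1,0,0, 8.5,-2.98,-2.1,0,0, 8.5,-2.98,-2.1,0,0, 8.5,-2.98,-2.1,0,0, 8.5,-2.98,-2.1,0,0, 8.5,-2.98,-2.1,0,0, 8.5,-2.98,-2.1,0,0]'
python3 - <<'E'
from h import *
import pickle
p=shot('wrist','wp1.png');pickle.dump(p,open('wp1.pkl','wb'));print(env.observe()['position'],env.observe()['q'].round())
E
python3 -m crank '[8.5,1,0,0,0, 8.5,1,0,0,0, 8.5,1,2,0,0, 8.5,1,2,0,0, 8.5,0,2,0,0, 8.5,0,2,0,0, 8.5,0,0,0,0, 8.5,0,0,0,0]'
python3 - <<'E'
from h import *
import pickle
p=shot('wrist','wp2.png');pickle.dump(p,open('wp2.pkl','wb'));print(env.observe()['position'])
q=pickle.load(open('wp1.pkl','rb'))
i=np.vstack([q['color'][:300],p['color'][:300]])
cv2.imwrite('pics/wp12.png',i[:,:,::-1])
E
```

```text
time_s: 3.85
position: [0.5684, -0.1958, 0.3312]
tool_rot: [[-0.948, 0.318, -0.0], [0.318, 0.948, 0.0], [0.0, 0.0, -1.0]]
ft_force: [0.1, 0.7, 0.5]
grip_width: 0.085
gripper_force: 0.0
[ 0.57078394 -0.20074906  0.32874244] [ -31.   25.   53.   -0.  102. -102.]
time_s: 4.57
position: [0.5553, -0.1051, 0.3313]
tool_rot: [[-0.949, 0.317, -0.0], [0.317, 0.949, -0.0], [-0.0, -0.0, -1.0]]
ft_force: [0.4, -0.2, 0.3]
grip_width: 0.0851
gripper_force: 0.0
[ 0.55515369 -0.10584261  0.33124751]
```

View pics/wp12.png

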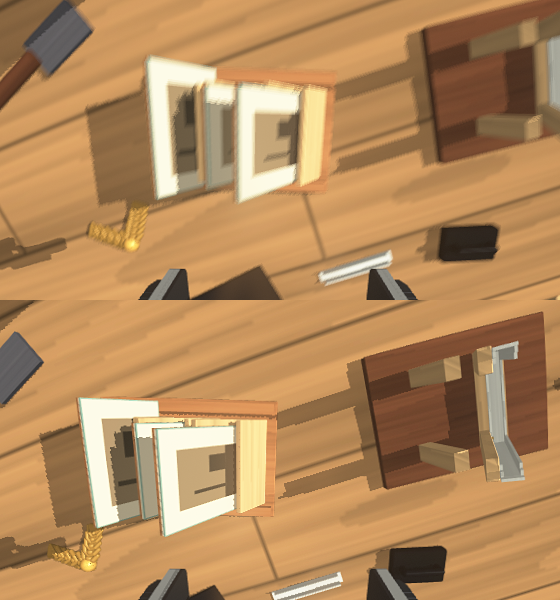

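In the upper half (first view), the tall pack's top glass-side corners are at about (235,84) and (236,202). In the lower half (second view) they are at about (157,130) and (163,236). Next come two clear views of the frame, then I'll triangulate everything.

```bash
python3 -m crank '[8.5,0.6,3.9,0,0, 8.5,0.6,3.9,0,0, 8.5,0.6,3.9,0,0, 8.5,0.6,3.9,0,0, 8.5,0.6,3.9,0,0, 8.5,0.6,3.9,0,0, 8.5,0.6,3.9,0,0, 8.5,0,0,0,0]'
python3 - <<'E'
from h import *
import pickle
p=shot('wrist');pickle.dump(p,open('wf1.pkl','wb'));print(env.observe()['position'])
E
python3 -m crank '[8.5,0,3,0,0, 8.5,0,3,0,0, 8.5,0,3,0,0, 8.5,0,1,0,0, 8.5,0,0,0,0, 8.5,0,0,0,0, 8.5,0,0,0,0, 8.5,0,0,0,0]'
python3 - <<'E'
from h import *
import pickle
p=shot('wrist');pickle.dump(p,open('wf2.pkl','wb'));print(env.observe()['position'])
q=pickle.load(open('wf1.pkl','rb'))
i=np.vstack([q['color'][:300],p['color'][:300]])
cv2.imwrite('pics/wf12.png',i[:,:,::-1])
a=pickle.load(open('wp1.pkl','rb'));b=pickle.load(open('wp2.pkl','rb'))
for n,c1,c2 in (('near',(235,84),(157,130)),('far',(236,202),(163,236))):
    r=[]
    for im,c in ((a,c1),(b,c2)):
        g=cv2.cvtColor(im['color'],cv2.COLOR_RGB2GRAY)
        s=cv2.cornerSubPix(g,np.array([[c]],np.float32),(5,5),(-1,-1),(3,40,.01))[0,0];r.append(ray(im,s));print(s)
    print(n,tri(r))
E
```

```text
time_s: 5.28
position: [0.6025, 0.1714, 0.3304]
tool_rot: [[-0.95, 0.313, -0.001], [0.313, 0.95, 0.001], [0.001, 0.001, -1.0]]
ft_force: [0.6, -0.3, 0.1]
grip_width: 0.0849
gripper_force: 0.0
[0.60245924 0.16852518 0.33049705]
time_s: 6.0
position: [0.6341, 0.2595, 0.3319]
tool_rot: [[-0.947, 0.32, 0.001], [0.32, 0.947, -0.0], [-0.001, 0.0, -1.0]]
ft_force: [0.4, 0.3, 0.1]
grip_width: 0.0847
gripper_force: 0.0
[0.63410732 0.25969417 0.33190364]
[235.  84.]
[152.12593 125.68193]
near (array([ 0.45492771, -0.20102571,  0.15831495]), [np.float64(0.0018910346117379437), np.float64(0.001891034611737996)])
[238.40501 202.06473]
[163.85884 235.63564]
far (array([ 0.56460288, -0.23854721,  0.15943126]), [np.float64(0.001628757722860251), np.float64(0.0016287577228603898)])
```

View pics/wf12.png

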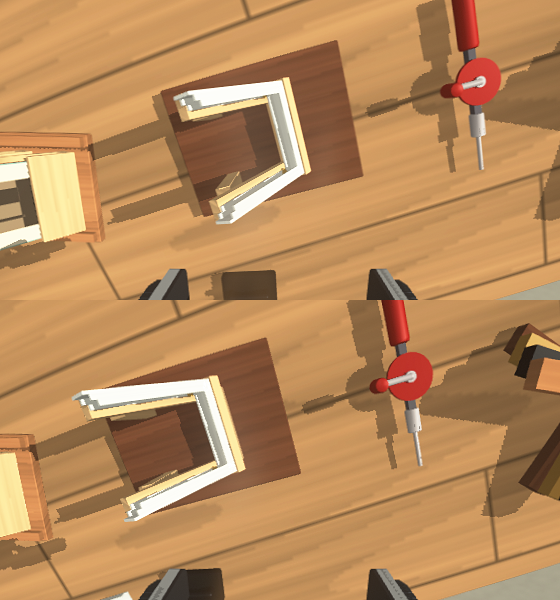

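The frame's near rail tip is at about (177,97) and the far one at about (218,220) in the first view, or (77,95) and (127,218) in the second. I'll fit a model, starting from the stand's base corners, and overlay it on a zoom.

```bash
cat >> h.py <<'E'
def Rz(a): return np.array([[np.cos(a),-np.sin(a),0],[np.sin(a),np.cos(a),0],[0,0,1.]])
c,s_=np.cos(np.pi/6),.5
# lean frame: x'=(c,0,.5) z'=(-.5,0,c) in yawed frame
L=np.array([[c,0,-s_],[0,1,0],[s_,0,c]])
def fr(pose,P,h):  # leaning frame pts -> world
    return np.atleast_2d(P)@(Rz(pose[2])@L).T+np.array([pose[0],pose[1],h])
E
python3 - <<'E'
from h import *
import pickle
from scipy.optimize import least_squares
f1,f2,p1,p2=[pickle.load(open(n+'.pkl','rb')) for n in('wf1','wf2','wp1','wp2')]
for im,n,cs in((p1,'p1',[(235,84),(236,202)]),(p2,'p2',[(157,129.5),(163.5,235.6)])):
    P=[onz(im,c,.1714) for c in cs];d=P[0]-P[1];print(n,np.round(P,4).tolist(),np.linalg.norm(d),np.degrees(np.arctan2(d[1],d[0])))
for im,n,cs in((f1,'f1',[(163,92),(338,41),(363,177),(204,216)]),(f2,'f2',[(266,38),(300,173)])):
    P=np.array([onz(im,c,.018) for c in cs]);print(n,P[:,:2].round(3).tolist())
tips=[(f1,(177,97),(218,220)),(f2,(77,95),(128,218))]
for k in(1,2): print(tri([ray(t[0],t[k]) for t in tips]))
# initial: yaw & pos from mouth pts
N=tri([ray(t[0],t[1]) for t in tips])[0];F=tri([ray(t[0],t[2]) for t in tips])[0]
d=N-F; yaw=np.arctan2(d[1],d[0])-np.pi/2; m=(N+F)/2; o=m-Rz(yaw)@L@np.array([0,0,.165]);print('yaw',np.degrees(yaw),'o',o)
pose=[o[0],o[1],yaw]
segs=[]
for x in(-.0095,.0095):
    pts=fr(pose,[[x,.0615,.165],[x,.0615,-.003],[x,-.0615,-.003],[x,-.0615,.165]],.045);segs.append(pts)
out=[]
for im,(u,v) in((f1,(160,65)),(f2,(65,65))):
    a=im['color'][v:v+170,u:u+180];a=cv2.resize(a,None,fx=2.2,fy=3.4 if 0 else 2.2,interpolation=cv2.INTER_CUBIC).copy();b=a.copy()
    for pts in segs:
        q=((proj(im,pts)-[u,v]+.5)*2.2).astype(int);cv2.polylines(b,[q.reshape(-1,1,2)],False,(255,0,0),1)
    out.append(np.hstack([a,b]))
i=np.vstack(out);i=i[:600];print(i.shape);cv2.imwrite('pics/fz.png',cv2.resize(i,(792,598))[:,:,::-1] if i.shape[0]>600 else i[:,:,::-1])
E
```

```text
p1 [[0.4583, -0.1996, 0.1714], [0.5627, -0.2381, 0.1714]] 0.11122199226910216 159.7037928054766
p2 [[0.4589, -0.1933, 0.1714], [0.5596, -0.2329, 0.1714]] 0.10819911481166897 158.57573016883083
f1 [[0.452, 0.055], [0.466, 0.301], [0.655, 0.288], [0.637, 0.041]]
f2 [[0.466, 0.3], [0.652, 0.288]]
(array([0.48512543, 0.11416984, 0.17426508]), [np.float64(0.0010089346328239909), np.float64(0.0010089346328239488)])
(array([0.60803554, 0.10595841, 0.173998  ]), [np.float64(6.267157427128517e-05), np.float64(6.267157427118061e-05)])
yaw 86.17784229277471 o [0.55207991 0.19238062 0.03123735]
(600, 792, 3)
```

View pics/fz.png

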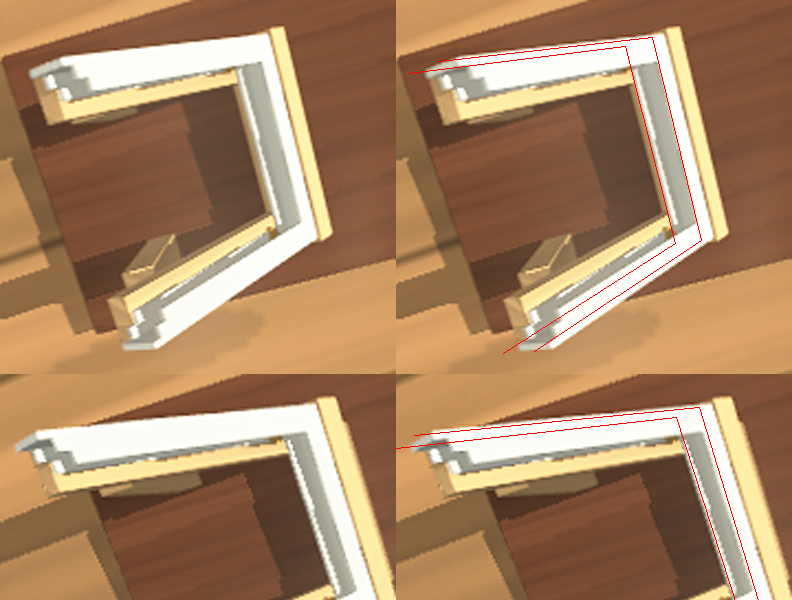

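```bash
python3 - <<'E'
from h import *
import pickle
from scipy.optimize import least_squares
f1,f2,p1,p2=[pickle.load(open(n+'.pkl','rb')) for n in('wf1','wf2','wp1','wp2')]
z1=lambda x,y:(160+x/2.2,65+y/2.2)
z2=lambda x,y:(65+x/2.2,65+(y-374)/2.2)
G=.0095;W=.0615
obs=[(f1,z1(58,63),(G,W,.165)),(f1,z1(32,73),(-G,W,.165)),(f1,z1(158,348),(G,-W,.165)),(f1,z1(122,348),(-G,-W,.165)),(f1,z1(270,33),(G,W,-.003)),(f1,z1(318,240),(G,-W,-.003)),
(f2,z2(16,446),(-G,W,.165)),(f2,z2(40,432),(G,W,.165)),(f2,z2(317,404),(G,W,-.003))]
def res(p,full=False):
    h=p[3] if len(p)>3 else .045
    return np.concatenate([proj(im,fr(p,P,h))[0]-uv for im,uv,P in obs])
for p0 in([.55,.19,1.505],[.55,.19,1.505,.045]):
    r=least_squares(res,p0,loss='soft_l1');print(r.x.round(4),np.degrees(r.x[2]).round(2));print(res(r.x).reshape(-1,2).round(1).tolist())
# tall pack: glass top corners + rack base corners; rack pose fit
po=[(p1,(235,84),1),(p1,(236,202),-1),(p2,(157,129.5),1),(p2,(163.5,235.6),-1)]
rb=[(p2,(276,102),(1,1)),(p2,(274,217),(1,-1)),(p1,(338,72),(1,1)),(p1,(328,190),(1,-1))]
def res2(p,b=True,sel=(p1,p2)):
    h=p[3] if len(p)>3 else .032-.0012
    o=[proj(im,fr(p,(.004,.055*s,.16),h))[0]-uv for im,uv,s in po if any(im is q for q in sel)]
    return np.concatenate(o)
for p0 in([.51,-.14,1.22],[.51,-.14,1.22,.032]):
    r=least_squares(res2,p0);print('pack',r.x.round(4),np.degrees(r.x[2]).round(2),res2(r.x).round(1))
r=least_squares(lambda p:res2(p,sel=(p2,)),[.51,-.14,1.22]);print('pack p2',r.x.round(4),np.degrees(r.x[2]),r.fun.round(1))
print('topmid',fr(r.x,(0,0,.16),.031))
for im,uv,s in rb: print('base',onz(im,uv,.016).round(4))
E
```

```text
[0.5541 0.2005 1.5053] 86.25
[[2.8, -2.2], [-0.1, -0.9], [-0.3, 0.6], [1.5, 1.3], [-0.2, 0.8], [0.0, -0.8], [-0.3, -0.1], [-1.2, 0.3], [-0.3, 0.7]]
[0.5539 0.2001 1.5069 0.0434] 86.34
[[2.7, -2.0], [-0.1, -0.7], [-0.5, 0.1], [1.4, 0.7], [-0.7, 0.9], [-0.3, -1.1], [0.3, 0.1], [-0.7, 0.5], [-0.5, 0.7]]
pack [ 0.5373 -0.1447  1.2068] 69.14 [ 3.1 -0.8  1.7 -1.8 -3.3  0.9 -1.8  2.3]
pack [ 0.5375 -0.1469  1.2086  0.0226] 69.25 [ 1.9  1.1  0.9 -3.  -2.1  1.5 -0.8  0.2]
pack p2 [ 0.5375 -0.142   1.1951] 68.47483525739538 [ 0.  -0.8 -0.   0.9]
topmid [[ 0.50816515 -0.21643433  0.16956406]]
base [ 0.4674 -0.0782  0.016 ]
base [ 0.6264 -0.1349  0.016 ]
base [ 0.4703 -0.0764  0.016 ]
base [ 0.6247 -0.1348  0.016 ]
```

```bash
python3 - <<'E'
from h import *
import pickle
ps=pickle.load(open('p0.pkl','rb'));s=ps['scene'];t=ps['top']
for uv in((213,177.4),(245,165.4)): print('scene',onz(s,uv,.1714).round(4))
for uv in((491*.7,277*.7),(474*.7,322*.7)): print('top',onz(t,uv,.1714).round(4))
for y,z in((0.5375,-.142),(.5373,-.1447)):
    P=fr([y,z,1.2],[[.004,.055,.16],[.004,-.055,.16]],.031);print(P.round(4).tolist(),proj(s,P).round(1).tolist(),proj(t,P).round(1).tolist())
E
```

```text
scene [ 0.5624 -0.2298  0.1714]
scene [ 0.4609 -0.1907  0.1714]
top [ 0.5521 -0.2343  0.1714]
top [ 0.4545 -0.1899  0.1714]
[[0.4585, -0.1934, 0.1716], [0.561, -0.2333, 0.1716]] [[244.7, 164.7], [212.4, 176.7]] [[332.9, 224.1], [343.2, 191.1]]
[[0.4583, -0.1961, 0.1716], [0.5608, -0.236, 0.1716]] [[244.0, 164.4], [211.7, 176.4]] [[333.7, 224.1], [344.0, 191.2]]
```

The scene view agrees with the fit to within a pixel. The pack's top middle is at (0.508, -0.2165, 0.170) with yaw 68.8°. The frame origin is at (0.554, 0.2005, 0.045) with yaw 86.3°. I'll go to above the pack.

```bash
python3 -m crank '[8.5,-0.21,-3.04,0,0, 8.5,-0.21,-3.04,0,0, 8.5,-0.21,-3.04,0,0, 8.5,-0.21,-3.04,0,0, 8.5,-0.21,-3.04,0,0, 8.5,-0.21,-3.04,0,0, 8.5,-0.21,-3.04,0,0, 8.5,-0.21,-3.04,0,0]' 30
python3 -m crank '[8.5,-0.21,-3.04,0,0, 8.5,-0.21,-3.04,0,0, 8.5,-0.21,-3.04,1,0, 8.5,-0.21,-3.04,1,0, 8.5,-0.21,-3.04,1,0, 8.5,-0.21,-3.04,1.5,0, 8.5,-0.21,-3.04,1.5,0, 8.5,-0.21,-3.04,2,0.045]'
python3 -m crank '[8.5,0,0,0.5,0, 8.5,0,0,0.5,0, 8.5,0,0,0.5,0, 8.5,0,0,0.5,0, 8.5,0,0,0,0, 8.5,0,0,0,0, 8.5,0,0,0,0, 8.5,0,0,0,0]'
python3 - <<'E'
from h import *
s=env.observe();R=s['tool_rot'];print(s['position'],R.round(3).tolist(),np.degrees(np.arctan2(R[1,1],R[0,1])),s['time_s'])
print('tool delta cm',(R.T@(np.array([.510,-.212,.154])-s['position'])*100).round(2))
p=shot('wrist')
h=np.array([np.cos(1.2),np.sin(1.2),0]);P=fr([.5375,-.142,1.2],[[-.004,.055,.16],[.004,.055,.16],[.004,-.055,.16],[-.004,-.055,.16],[.004,.055,.05]],.031)
q=proj(p,P);a=p['color'].copy();b=cv2.resize(a,(800,600))
cv2.polylines(b,[(q[:4]*800/560).astype(int).reshape(-1,1,2)],True,(255,0,0),1);cv2.imwrite('pics/g.png',b[:,:,::-1])
E
```

```text
time_s: 6.72
position: [0.5715, 0.0234, 0.3318]
tool_rot: [[-0.948, 0.319, 0.001], [0.319, 0.948, -0.0], [-0.001, -0.0, -1.0]]
ft_force: [0.5, -0.8, 0.5]
grip_width: 0.0849
gripper_force: 0.0
time_s: 7.38
position: [0.5102, -0.2125, 0.252]
tool_rot: [[-0.932, 0.361, 0.002], [0.361, 0.932, -0.002], [-0.003, -0.001, -1.0]]
ft_force: [0.6, 0.3, -0.3]
grip_width: 0.0849
gripper_force: 0.0
time_s: 8.05
position: [0.5114, -0.2103, 0.2318]
tool_rot: [[-0.933, 0.36, 0.001], [0.36, 0.933, -0.001], [-0.001, -0.0, -1.0]]
ft_force: [-0.1, 0.7, -0.2]
grip_width: 0.0851
gripper_force: 0.0
[ 0.51141018 -0.21028843  0.23178156] [[-0.933, 0.36, 0.001], [0.36, 0.933, -0.001], [-0.001, -0.0, -1.0]] 68.90983927925669 8.05
tool delta cm [ 0.08 -0.21  7.78]
```

View pics/g.png

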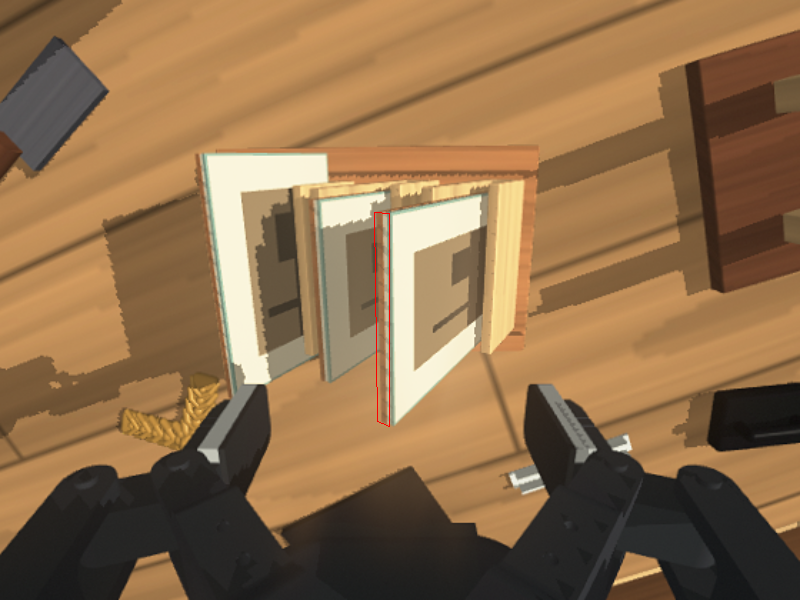

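The fitted top edge (red, x≈377–390, y≈212–426) lies on the pack's real top edge, between the fingers. I'll descend and close.

```bash
python3 -m crank '[8.5,0.1,-0.2,1.6,0, 8.5,0,0,1.6,0, 8.5,0,0,1.6,0, 8.5,0,0,1.6,0, 8.5,0,0,1.5,0, 8.5,0,0,0,0, 4,0,0,0,0, 3.5,0,0,0,0]' 30
python3 -m crank '[0,0,0,0,0, 0,0,0,0,0, 0,0,0,0,0, 0,0,0,0,0, 0,0,0,0,0, 0,0,0,0,0, 0,0,0,0,0, 0,0,0,0,0]' 30
```

```text
time_s: 8.77
position: [0.51, -0.2124, 0.1534]
tool_rot: [[-0.933, 0.36, 0.001], [0.36, 0.933, -0.001], [-0.002, -0.0, -1.0]]
ft_force: [0.5, 0.5, -0.7]
grip_width: 0.0633
gripper_force: 0.0
time_s: 9.43
position: [0.5097, -0.2121, 0.1529]
tool_rot: [[-0.933, 0.36, 0.001], [0.36, 0.933, -0.0], [-0.001, 0.0, -1.0]]
ft_force: [-0.7, 1.0, 5.4]
grip_width: 0.0165
gripper_force: 27.0
```

```bash
python3 -m crank '[0,0,-0.25,-0.43,0, 0,0,-0.45,-0.8,0, 0,0,-0.5,-0.85,0, 0,0,-0.5,-0.85,0, 0,0,-0.5,-0.85,0, 0,0,-0.5,-0.85,0, 0,0,-0.45,-0.8,0, 0,0,-0.3,-0.5,0]'
python3 - <<'E'
from h import *
p=shot('wrist','d1.png')
q=shot('scene','d1s.png')
E
```

```text
time_s: 10.1
position: [0.4971, -0.2435, 0.2118]
tool_rot: [[-0.933, 0.36, 0.0], [0.36, 0.933, 0.002], [0.001, 0.002, -1.0]]
ft_force: [1.9, 5.3, -1.3]
grip_width: 0.0153
gripper_force: 28.6
```

```bash
python3 -m crank '[0,0,1.0,-0.5,0, 0,0,1.1,-0.5,0, 0,0,1.1,-0.4,0, 0,0,1.1,-0.35,0, 0,0,1.1,-0.3,0, 0,0,1.1,-0.2,0, 0,0,1.1,-0.2,0, 0,0,0.9,-0.2,0]'
python3 - <<'E'
from h import *
q=shot('scene','d2s.png');p=shot('scene')
a=cv2.imread('pics/d1s.png')[110:280,150:330];b=cv2.imread('pics/d2s.png')[110:280,150:330]
cv2.imwrite('pics/d12.png',cv2.resize(np.hstack([a,b]),(792,374),interpolation=cv2.INTER_CUBIC))
E
```

```text
time_s: 10.87
position: [0.528, -0.1639, 0.2381]
tool_rot: [[-0.933, 0.36, -0.001], [0.36, 0.933, -0.001], [0.0, -0.001, -1.0]]
ft_force: [0.9, -0.8, -2.6]
grip_width: 0.007
gripper_force: 29.4
```

View pics/d12.png

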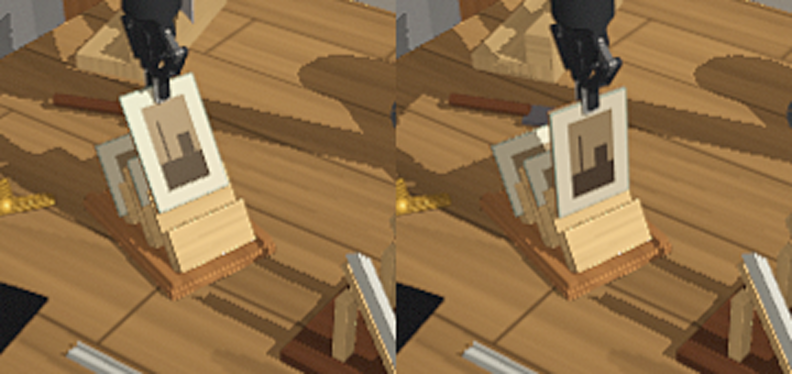

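The left picture shows the pack drawn partly out and leaning. The right one shows it upright in the fingers, with the other two packs still in place. I'll lift it clear and turn to the frame's yaw.

```bash
python3 -m crank '[0,0,0,-1,0, 0,0,0,-1.6,0, 0,0,0,-1.8,0, 0,0,0,-1.8,0, 0,0,0,-1.8,-0.076, 0,0,0,-1.8,-0.076, 0,0,0,-1.4,-0.076, 0,0,0,-0.8,-0.076]'
python3 - <<'E'
from h import *
s=env.observe();R=s['tool_rot'];print(np.degrees(np.arctan2(R[1,1],R[0,1])))
print('tool delta cm',(R.T@(np.array([.549,.123,.37])-s['position'])*100).round(2))
E
```

```text
time_s: 11.63
position: [0.5277, -0.1657, 0.3598]
tool_rot: [[-0.998, 0.062, 0.002], [0.062, 0.998, -0.002], [-0.002, -0.002, -1.0]]
ft_force: [-0.1, 0.0, -2.5]
grip_width: 0.0071
gripper_force: 29.4
86.452759580524
tool delta cm [-0.34 28.94 -1.07]
```

```bash
python3 -m crank '[0,-0.1,1,-0.2,0, 0,-0.1,1.8,-0.2,0, 0,-0.1,2.2,-0.2,0, 0,0,2.2,-0.2,0, 0,0,2.2,-0.2,0, 0,0,2.2,0,0, 0,0,2.2,0,0, 0,0,2.2,0,0]'
python3 -m crank '[0,0,2.2,0,0, 0,0,2.2,0,0, 0,0,2.2,0,0, 0,0,2.2,0,0, 0,0,1.8,0,0, 0,0,1.3,0,0, 0,0,0.8,0,0, 0,0,0.2,0,0]'
python3 -m crank '[0,0,0,0,0, 0,0,0,0,0, 0,0,0,0,0, 0,0,0,0,0, 0,0,0,0,0, 0,0,0,0,0, 0,0,0,0,0, 0,0,0,0,0]'
python3 - <<'E'
from h import *
import pickle
q=shot('scene');t=shot('top');pickle.dump((q,t),open('hov.pkl','wb'))
s=env.observe();R=s['tool_rot'];T=s['position'];print(T,np.degrees(np.arctan2(R[1,1],R[0,1])))
# predicted pack vertical: top at TCP+0.018, corners
h=R[:,1];w=-R[:,0];top=T+[0,0,.018]
P=np.array([top+.004*h+a*w+[0,0,b] for a,b in((-.055,0),(.055,0),(.055,-.16),(-.055,-.16))])
u=proj(q,P);print(u.round(1).tolist())
F=fr([.554,.2005,1.506],[[.0095,.0615,.165],[.0095,.0615,0],[.0095,-.0615,0],[.0095,-.0615,.165]],.045)
x0,y0=260,100;S=4
a=cv2.resize(q['color'][y0:y0+150,x0:x0+200],None,fx=S,fy=S,interpolation=cv2.INTER_CUBIC)
for X,cl in((P,True),(F,False)): cv2.polylines(a,[((proj(q,X)-[x0,y0]+.5)*S).astype(int).reshape(-1,1,2)],cl,(255,0,0),1)
cv2.imwrite('pics/hov.png',a[:,:,::-1])
E
```

```text
time_s: 12.3
position: [0.5408, -0.0041, 0.3674]
tool_rot: [[-0.998, 0.068, -0.001], [0.068, 0.998, 0.0], [0.001, -0.0, -1.0]]
ft_force: [0.4, -0.1, -1.6]
grip_width: 0.007
gripper_force: 29.3
time_s: 12.97
position: [0.5493, 0.1243, 0.3677]
tool_rot: [[-0.998, 0.065, -0.001], [0.065, 0.998, -0.0], [0.001, -0.0, -1.0]]
ft_force: [0.8, -0.6, -2.3]
grip_width: 0.007
gripper_force: 29.3
time_s: 13.63
position: [0.5494, 0.1231, 0.3681]
tool_rot: [[-0.998, 0.065, -0.0], [0.065, 0.998, -0.0], [0.0, -0.0, -1.0]]
ft_force: [-0.2, -0.1, -2.3]
grip_width: 0.0075
gripper_force: 29.3
[0.54942006 0.12316337 0.36814325] 86.28407089877084
[[345.8, 136.1], [320.7, 156.0], [315.8, 213.4], [339.0, 191.7]]
```

View pics/hov.png

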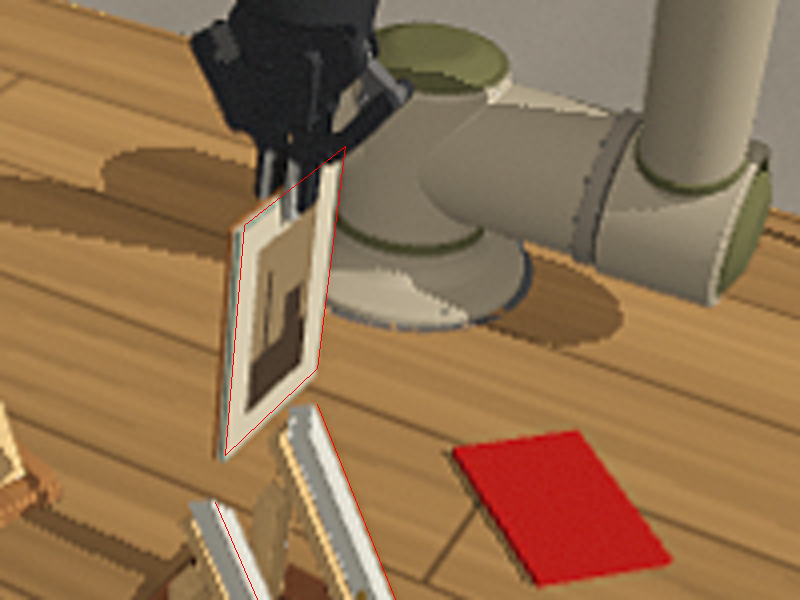

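The overlay matches. The pack hangs upright about 3 mm lower in the grip than predicted, and within about 2 mm sideways. The frame tips at (217,502) and (317,405) fit too. I'll lower the bottom edge into the mouth.

```bash
python3 -m crank '[0,0.1,0,0.6,0, 0,0,0,0.8,0, 0,0,0,0.8,0, 0,0,0,0.8,0, 0,0,0,0.7,0, 0,0,0,0.5,0, 0,0,0,0.4,0, 0,0,0,0.1,0]'
python3 - <<'E'
from h import *
q=shot('scene','m1.png')
E
```

```text
time_s: 14.4
position: [0.5481, 0.1232, 0.32]
tool_rot: [[-0.998, 0.065, -0.002], [0.065, 0.998, -0.0], [0.002, -0.0, -1.0]]
ft_force: [-0.7, -0.5, -2.9]
grip_width: 0.0069
gripper_force: 29.4
```

```bash
python3 -m crank '[0,0,-0.3,0.1,0, 0,0,-0.5,0.1,0, 0,0,-0.6,0.1,0, 0,0,-0.6,0.1,0, 0,0,-0.6,0.1,0, 0,0,-0.6,0.1,0, 0,0,-0.4,0.1,0, 0,0,0,0,0]'
python3 - <<'E'
from h import *
q=shot('scene','m2.png')
a=cv2.imread('pics/m1.png')[110:285,280:400];b=q['color'][110:285,280:400,::-1]
cv2.imwrite('pics/m12.png',cv2.resize(np.hstack([a,b]),(800,583),interpolation=cv2.INTER_CUBIC))
E
```

```text
time_s: 15.12
position: [0.5462, 0.087, 0.3146]
tool_rot: [[-0.998, 0.065, 0.001], [0.065, 0.998, 0.002], [-0.001, 0.002, -1.0]]
ft_force: [1.0, 6.4, 6.0]
grip_width: 0.0073
gripper_force: 72.9
```

View pics/m12.png

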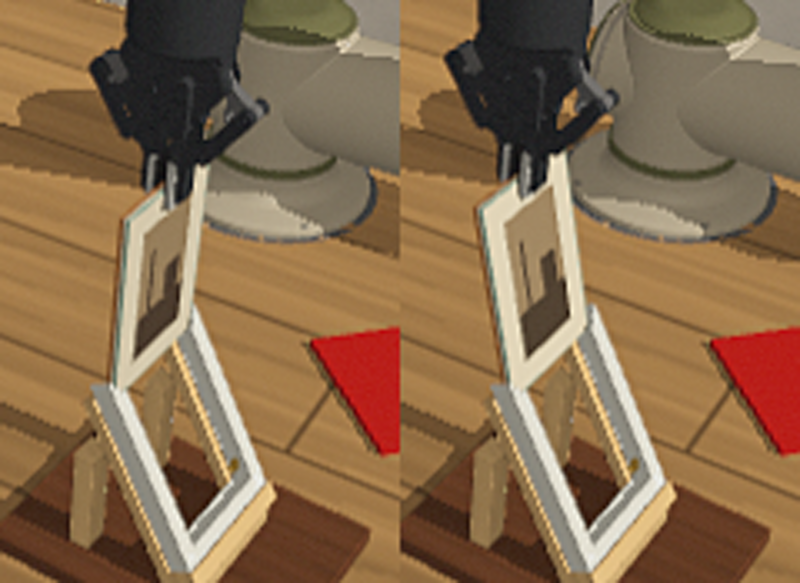

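The pack's lower edge has caught in the mouth and it leans about 15°. Forces are small, so I'll carry on tilting with a lighter grip.

```bash
python3 -m crank '[0.9,0,0,0,0, 0.9,0,0,0,0, 0.9,0,-0.4,0.1,0, 0.9,0,-0.5,0.15,0, 0.9,0,-0.5,0.2,0, 0.9,0,-0.5,0.2,0, 0.9,0,-0.4,0.2,0, 0.9,0,0,0,0]' 20
python3 - <<'E'
from h import *
q=shot('scene','m3.png')
s=env.observe();print(s['position'],s['ft_force'],s['grip_width'],s['gripper_force'],s['wrist_torque'])
E
```

```text
time_s: 15.83
position: [0.5445, 0.0636, 0.3053]
tool_rot: [[-0.998, 0.066, -0.0], [0.066, 0.998, 0.0], [0.0, 0.0, -1.0]]
ft_force: [0.1, 4.5, 4.4]
grip_width: 0.009
gripper_force: 58.8
[0.54454154 0.06405716 0.30545293] [0.96047149 4.64513661 3.31510359] 0.009401589848648806 58.01214840263128 [ 1.5513804  -0.17627859  0.05555617]
```

```bash
python3 -m crank '[1.3,0,-0.4,0.15,0, 1.3,0,-0.5,0.2,0, 1.3,0,-0.4,0.2,0, 1.3,0,0,0,0, 1.3,0,0.1,0.17,0, 1.3,0,0.15,0.26,0, 1.3,0,0.15,0.26,0, 1.3,0,0.1,0.17,0]' 20
python3 - <<'E'
from h import *
import pickle
q=shot('scene','m4.png');pickle.dump(q,open('m4.pkl','wb'))
s=env.observe();print(s['position'],s['ft_force'],s['grip_width'],s['gripper_force'],s['wrist_torque'])
a=cv2.resize(q['color'][120:280,270:430],(600,600),interpolation=cv2.INTER_CUBIC);cv2.imwrite('pics/m4z.png',a[:,:,::-1])
E
```

```text
time_s: 16.55
position: [0.544, 0.0567, 0.2911]
tool_rot: [[-0.998, 0.064, -0.0], [0.064, 0.998, -0.0], [0.0, -0.0, -1.0]]
ft_force: [0.7, 1.0, 0.1]
grip_width: 0.0131
gripper_force: 0.0
[0.5439116  0.05686026 0.29081623] [-0.55267937 -0.11499339  0.00235377] 0.012900567021666509 0.0 [ 0.02706243  0.04942799 -0.03016151]
```

View pics/m4z.png

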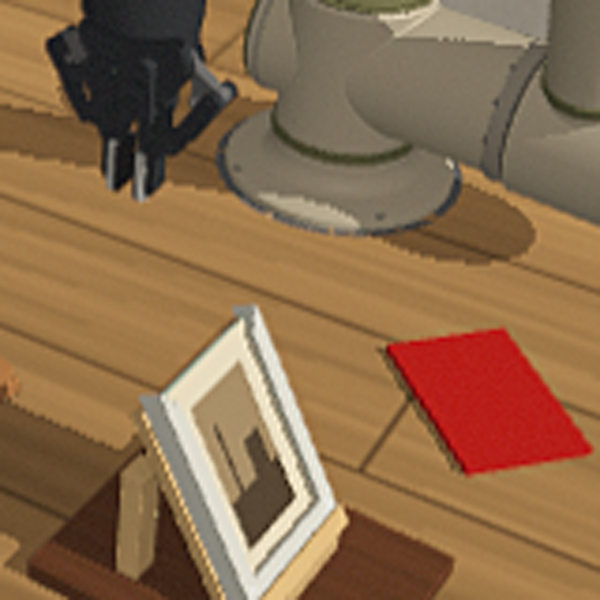

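The pack slipped from the fingers when I opened them to 1.3 cm, which was my mistake, and slid down the channels by itself. It now stands between both rails with its top at about (150–240, 310–400) in the crop. To mend this as far as I can, I'll regrip the top edge, draw it up partway and lower it under control. I've also gone over the limit of 10 viewed pictures, so from here I'll check by numbers only.

```bash
python3 -m crank '[5,0,1.2,0,0, 5,0,2,0,0, 5,0,2,0,0, 5,0,1.4,0,0, 5,0,0.3,1,0, 5,0,0,1.5,0, 5,0,0,1.8,0, 5,0,0,1.8,0]' 30
python3 -m crank '[5,0,0,1.8,0, 5,0,0,1.8,0, 5,0,0,1.5,0, 5,0,0,0.8,0, 5,0,0,0.3,0, 5,0,0,0,0, 3,0,0,0,0, 3,0,0,0,0]'
python3 - <<'E'
from h import *
s=env.observe();R=s['tool_rot'];print(s['position'],(R.T@(np.array([.549,.1255,.167])-s['position'])*100).round(2))
for n in('scene','top'):
    p=shot(n)
    print(n,proj(p,fr([.554,.2005,1.506],[[.004,0,.08],[.004,0,.16]],.045)).round().tolist(),[(round(r['score'],2),round(r['at'][0]*560),round(r['at'][1]*420)) for r in spotter.look_for(p,'pack_tall')][:4])
E
```

```text
time_s: 17.27
position: [0.5483, 0.1255, 0.2293]
tool_rot: [[-0.998, 0.064, 0.0], [0.064, 0.998, -0.0], [-0.0, -0.0, -1.0]]
ft_force: [1.3, -0.4, -0.6]
grip_width: 0.0497
gripper_force: 0.0
time_s: 17.93
position: [0.549, 0.1253, 0.1694]
tool_rot: [[-0.998, 0.065, 0.002], [0.065, 0.998, -0.0], [-0.002, 0.0, -1.0]]
ft_force: [-0.4, -0.4, 0.2]
grip_width: 0.0303
gripper_force: 0.0
[0.54895449 0.1252696  0.16940212] [-0.    0.02  0.24]
scene [[337.0, 241.0], [325.0, 214.0]] [(0.98, 399, 226), (0.87, 336, 237), (0.77, 135, 253)]
top [[218.0, 204.0], [228.0, 199.0]] [(0.81, 362, 146)]
```

```bash
python3 -m crank '[3,0,0,0.3,0, 0,0,0,0,0, 0,0,0,0,0, 0,0,0,0,0, 0,0,0,0,0, 0,0,0,0,0, 0,0,0,0,0, 0,0,0,0,0]' 40
```

```text
time_s: 18.8
position: [0.5485, 0.1254, 0.1656]
tool_rot: [[-0.998, 0.065, 0.0], [0.065, 0.998, 0.0], [-0.0, 0.0, -1.0]]
ft_force: [-0.7, 2.0, 2.3]
grip_width: 0.0152
gripper_force: 36.6
```

```bash
python3 -m crank '[0,0,-0.2,-0.35,0, 0,0,-0.4,-0.69,0, 0,0,-0.5,-0.87,0, 0,0,-0.5,-0.87,0, 0,0,-0.5,-0.87,0, 0,0,-0.5,-0.87,0, 0,0,-0.3,-0.52,0, 0,0,-0.1,-0.17,0]'
python3 - <<'E'
from h import *
for n in('scene',):
    p=shot(n)
    print(n,proj(p,fr([.554,.2005,1.506],[[.004,0,.08],[.004,0,.14]],.045)).round().tolist(),[(round(r['score'],2),round(r['at'][0]*560),round(r['at'][1]*420)) for r in spotter.look_for(p,'pack_tall')][:4])
E
```

```text
time_s: 19.47
position: [0.5469, 0.0947, 0.2189]
tool_rot: [[-0.998, 0.065, 0.002], [0.065, 0.998, -0.0], [-0.002, 0.0, -1.0]]
ft_force: [0.1, 4.5, -2.3]
grip_width: 0.0153
gripper_force: 35.5
scene [[337.0, 241.0], [328.0, 221.0]] [(0.95, 134, 253), (0.82, 398, 227), (0.67, 325, 219)]
```

It is held and raised about 60 mm. I'll lower it slowly, with the grip on.

```bash
python3 -m crank '[0,0,0.2,0.35,0, 0,0,0.4,0.69,0, 0,0,0.5,0.87,0, 0,0,0.5,0.87,0, 0,0,0.5,0.87,0, 0,0,0.4,0.69,0, 0,0,0.2,0.35,0, 0,0,0.1,0.17,0]'
python3 -m crank '[0,0,0.05,0.09,0, 0,0,0.05,0.09,0, 0,0,0.05,0.09,0, 0,0,0.05,0.09,0, 0,0,0,0,0, 0,0,0,0,0, 0,0,0,0,0, 0,0,0,0,0]'
```

```text
time_s: 20.23
position: [0.5482, 0.1238, 0.1681]
tool_rot: [[-0.998, 0.064, -0.001], [0.064, 0.998, -0.0], [0.001, -0.0, -1.0]]
ft_force: [0.2, 1.8, 2.5]
grip_width: 0.0151
gripper_force: 37.2
time_s: 20.9
position: [0.5486, 0.1252, 0.1655]
tool_rot: [[-0.998, 0.065, 0.0], [0.065, 0.998, 0.0], [-0.0, 0.0, -1.0]]
ft_force: [0.9, 1.9, 2.4]
grip_width: 0.0153
gripper_force: 37.1
```

```bash
python3 -m crank '[0,0,0.05,0.09,0, 0,0,0.05,0.09,0, 0,0,0.05,0.09,0, 0,0,0,0,0, 0,0,0,0,0, 0,0,0,0,0, 0,0,0,0,0, 0,0,0,0,0]'
```

```text
time_s: 21.57
position: [0.5489, 0.1251, 0.1652]
tool_rot: [[-0.998, 0.065, 0.003], [0.065, 0.998, -0.003], [-0.003, -0.003, -1.0]]
ft_force: [-6.5, -6.4, 19.9]
grip_width: 0.0154
gripper_force: 43.3
```

It is on the bottom channel: the force rose to 20 N with no further travel. I'll ease off, let go and rise.

```bash
python3 -m crank '[0,0,-0.15,-0.2,0, 0,0,0,0,0, 2,0,0,0,0, 3,0,0,0,0, 4.5,0,0,0,0, 4.5,0,0,0,0, 4.5,0,0,0,0, 4.5,0,0,0,0]'
python3 -m crank '[4.5,0,0,-0.8,0, 4.5,0,0,-1.5,0, 4.5,0,0,-2,0, 4.5,0,0,-2,0, 4.5,0,0,-2,0, 4.5,0,0,-2,0, 4.5,0,0,-1,0, 4.5,0,0,0,0]'
python3 - <<'E'
from h import *
s=env.observe();print(s['position'],s['ft_force'],s['grip_width'])
# compare rail/pack geometry in scene: pack top corners
for n in('scene','top'):
    p=shot(n);print(n,[(q,[(round(r['score'],2),round(r['at'][0]*560),round(r['at'][1]*420)) for r in spotter.look_for(p,q)][:4]) for q in('pack_tall','pack_wide','pack_square')])
import pickle
a=pickle.load(open('m4.pkl','rb'))['color'].astype(int);b=shot('scene')['color'].astype(int)
P=fr([.554,.2005,1.506],[[.004,.045,.16],[.004,-.045,.16],[.004,-.045,.02],[.004,.045,.02]],.045)
m=np.zeros(a.shape[:2],np.uint8);cv2.fillPoly(m,[proj(p:=shot('scene'),P).astype(int)],1)
print('pack area diff before/after regrip',np.abs(a-b).mean(2)[m>0].mean(), m.sum())
E
```

```text
time_s: 22.23
position: [0.5485, 0.1252, 0.1645]
tool_rot: [[-0.998, 0.065, -0.0], [0.065, 0.998, -0.0], [0.0, -0.0, -1.0]]
ft_force: [-0.1, -0.3, -0.4]
grip_width: 0.0449
gripper_force: 0.0
time_s: 22.9
position: [0.5492, 0.1253, 0.2808]
tool_rot: [[-0.998, 0.065, 0.005], [0.065, 0.998, -0.0], [-0.005, 0.0, -1.0]]
ft_force: [0.4, 0.1, 0.1]
grip_width: 0.0451
gripper_force: 0.0
[0.5492064  0.12530546 0.28076895] [0.44009437 0.05555528 0.1195798 ] 0.045081048612718125
scene [('pack_tall', [(0.88, 400, 226), (0.8, 137, 254), (0.64, 334, 237)]), ('pack_wide', [(0.71, 211, 173)]), ('pack_square', [(0.96, 220, 184)])]
top [('pack_tall', [(0.87, 364, 146), (0.62, 220, 198), (0.52, 182, 286)]), ('pack_wide', [(0.6, 358, 228)]), ('pack_square', [(0.67, 343, 219)])]
pack area diff before/after regrip 1.909694555112882 1255
```

```bash
python3 -c "
from rig import env
print(env.close_job())"
```

```text
the job is handed in; nothing more can be done
None
```

The tall pack is down in the frame's bottom channel and released, and the other two packs are still in their slots; but while being tilted it slipped from the grip and slid down most of the channel by itself, so I regripped it, raised it about 60 mm, lowered it under control until it stopped, and let go (I also viewed 12 pictures, over the limit of 10).

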